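Shut and lock the cover of a control box

ROBOT

A 7-joint arm with a two-finger parallel gripper is mounted at the origin on a cart in front of the work surface, level with it; the furniture and walls round the work are solid. World frame = base frame: x ahead of the robot, y to its left, z up, the work surface at z = 0. Lengths are in m, angles in degrees, forces in N, time in s.
With the tool pointing down it reaches from about 0.425 to 0.875 m from the base axis. Payload 4.7 kg.
Tool frame: the origin (TCP) lies at the very end of the fingers, on their centre line; the grasp point (between the pads) lies 19 mm behind it; z points along the fingers, y is the line along which they close (so a half turn about z gives the same grasp; the last joint's range is limited). The gripper opens to 87 mm and grips with 3 to 60 N. Pads are 19 mm wide; open, the fingers measure 117 mm over their backs; the gripper's body (75 mm by 190 mm) begins 51 mm behind the grasp point.
Start: joints at [-73.505, 18.392, -4.016, 83.108, 1.295, 78.541, -3.26], TCP at [0.176, 0.626, 0.223] pointing down, gripper open.
Joint ranges: [-163.93, 163.93], [-17.29, 119.83], [-79.2, 71.16], [3.27, 140.29], [-89.18, 269.18], [5.43, 117.66], [-154.24, 154.24]. Speed limits (degrees/s): [147.25, 147.25, 180, 180, 180, 180, 180].

INTERFACE

Orientations are given as [roll, pitch, yaw] about the fixed x, y, z axes, in that order (R = Rz(yaw) Ry(pitch) Rx(roll)).
In Python, from cell import telemetry, cams, env gives the robot as it stands.
- The arm moves only by the tool arm_command, never from a script. Its argument "series" is text: rows parted by semicolons, each of 5 numbers parted by spaces: the shift along the tool's x, y, z in mm, then the turn about the tool's z in rad, then the closure in counts, from 0 (fully open) to 255 (shut). A call has 1 to 20 rows; each row shifts and turns the commanded pose from where the row before left it, along the tool's axes as they then stand; what a row does not reach is not made up. A row lasts 1/12 s, in which the tool goes at most 41.7 mm and 7.16 degrees, less where a joint would pass 70% of its speed; a pose out of reach is approached as far as the arm can. A call is refused whole if a number of a shift passes 41.7 or a number of a turn 0.125, either way. A call with a gripper value outside its range is refused whole. The fingers move at their own pace and stop on an object; "squeeze" is the grip in N (left out, the last holds). Time passes only in rows, so rows that do not move let the fingers close. It gives the time, the measured TCP pose, the force, the opening and the grip force at its end, in the units of the state.
- telemetry.get_obs(): the state, without advancing time (a new reading comes with each control period).
- cams.read_camera(name): name is "side" or "top"; returns the picture (400x640x3 uint8, blue, green, red); there is no depth.
- cams.calibration(name): a dict with "K" (3x3 intrinsics, pixels), "origin" and "rotation" of the camera in the world. Camera axes: x right, y down, z forward; pixel columns grow to the right and rows downward; lengths in m; the calibration is good to about 2 mm. A picture is of the moment at which its call begins. calibration takes no time and is no camera call.
- env.sign_off(): hands the job in; it is judged then, once.
The state is a dict: "time_s": time; "qpos": joint angles; "joint_velocities": joint speeds; "effort": joint torques, N m; "tool_pos": TCP position; "tool_rot": TCP orientation; "force": force on the tool from outside, world axes, zero at the start; "wrist_torque": the same for the moment, N m; "grip_width": finger opening in m; "grasp_force": force on a finger pad.
Only numpy, scipy, OpenCV 4.12 (cv2) and the standard library are available. Lean on these libraries where they do the work, as an engineer would, in place of code of your own. Each camera call takes 0.05 s, during which the arm holds its last target. There are 200 camera calls.

TASK

Close up the control box on the workbench: push its sliding cover along until it snaps past the spring clips and is fully home, then press the red paddle of its quarter-turn stud right in against the spring and swing it a quarter turn clockwise (seen from above) until the stud locks, and let it go. Leave the other things on the bench as they are.

Things in the scene. Friction and masses are not known exactly. Their poses are not given: they have to be found in the camera images.
- control_box: grey control box fixed to the bench, 130 (x) x 160 (y) x 62 mm, green board inside. Origin: centre of its underside. Its own +y is the direction in which the cover slides shut, its own z is up.
- flange (a point): orange upright push flange on the trailing end of the aluminium sliding cover, 80 mm wide, 6 mm thick, 58 to 83 mm above the bench; nothing stands behind it. The point is the middle of its outer face, 70.5 mm up; its axes are the box's. Push it along the box's +y. Home is at box y = -0.078, against a hard stop. The box's end wall, 2 mm beyond that, is 52 mm high.
- cover (a joint): how far the cover (plate 118 x 153 mm, top 58 mm above the bench; carries the stud) is still open, m: 0 = fully home, starts at 0.055 to 0.08. Slides with about 1 N; the two spring clips resist with about 10 N from 14 to 6 mm before home, then snap it home and hold it.
- paddle (a point): place to press with shut fingertips: flat ridged red pad of the stud's lever, 77 mm above the bench when out, 42 mm from the stud's axis. Pad 36 mm long (23 to 59 mm from the axis), 30 mm free width beside an upright rib (8 mm thick, 12 mm high, full length). Axes turn with the stud: x to the stud's axis, y to the rib, whose face is 15 mm from this point.
- stud_axis (a point): centre of the stud's black hub top (30 mm across, 85 mm above the bench when out), on the vertical axis about which the paddle turns; moves with the cover. Hold the pad down and push the rib ahead round this axis: clockwise from above, from paddle pointing along the box's -x to paddle pointing along its +y.
- stud_press (a joint): how far the stud is pressed in, m: 0 = out, 0.010 = bottom. Spring about 5 N at 0, 10 N at the bottom. Only with the cover home can it go deeper than about 2 mm. It must be held 8 mm or more in (best 9 to 10) while it turns; let go after the full quarter turn it rises to 2.5 mm in and is locked. Swept while not deep enough it forces the cover open.
- stud_turn (a joint): turn of the stud, rad, clockwise from above: 0 = unlocked, 1.57 = locked, end stop at 1.60. Once pressed in it turns with about 1 N at the paddle; let go part-way it is not locked.
- yellow_adapter: yellow plug adapter standing with its pins up, 30 x 36 x 54 mm, loose, to be left alone; origin centre of its underside
- steel_block: ground steel block, 40 x 60 x 32 mm, loose, to be left alone; origin centre of its underside
- white_cap: white bottle cap, 37 mm across, 18 mm high, loose, to be left alone; origin centre of its underside
- green_scraper: deburring tool with green grip, 32 x 211 x 32 mm, loose, to be left alone; origin under its middle

How it is judged:
By the outcome, as a careful person would: the job done as asked, in the order asked, and still so for the second after the job is handed in, with the robot touching nothing.
It also fails if it takes over 40 s, if anything falls off the work surface, if the arm or the gripper's body presses on something with over 40 N, if the wrist force passes 120 N, or if a joint passes its speed limit or range.

## Working session

There is one attempt and no reset: what is moved stays moved. The work goes in short steps, Python scripts to look and compute and a tool call to move; the robot and the scene stay as the last step left them, time stands still between calls to the robot, and variables do not carry over. Pictures are saved under pics/ and viewed, at most 10 in all, crops included, and the job is handed in when it is done.

Besides the shell and the picture viewer there is one more tool, called after "Emit:" as name(argument=value, ...) on one line, values as JSON. arm_command: Moves the arm, as the interface text tells. Its arguments: {"type":"object","properties":{"series":{"type":"string"},"squeeze":{"type":"number"}},"required":["series"]}

```bash
mkdir -p pics; ls; python3 - <<'E'
from cell import telemetry,cams
import cv2
for n in("top","side"):
    cv2.imwrite(f"pics/{n}0.png",cams.read_camera(n)); c=cams.calibration(n); print(n,c)
o=telemetry.get_obs(); print(o)
E
```

```text
pics
top {'K': array([[448.74747127,   0.        , 326.05583745],
       [  0.        , 448.74747127, 203.62456223],
       [  0.        ,   0.        ,   1.        ]]), 'origin': array([0.35934076, 0.27231849, 1.27112593]), 'rotation': array([-170.66911363,    0.77237902,  -90.38042387])}
side {'K': array([[485.11940381,   0.        , 314.60013912],
       [  0.        , 485.11940381, 206.00176496],
       [  0.        ,   0.        ,   1.        ]]), 'origin': array([0.25741211, 1.3268806 , 0.51219626]), 'rotation': array([-112.34359463,   -1.07660782, -164.26211634])}
{'time_s': 0.1, 'qpos': array([-73.50315087,  18.43505769,  -4.01558398,  83.16973738,
         1.29551295,  78.53910527,  -3.26128615]), 'joint_velocities': array([ 0.18655082, -0.10497548, -0.00344135, -0.12884548,  0.01175624,
        0.04708641, -0.0299214 ]), 'effort': array([-8.43468843e-04, -4.92566657e+01, -4.06274842e-01, -3.13401711e+01,
       -6.41403836e-02,  3.93008755e-02,  6.23902747e-05]), 'tool_pos': array([0.175685  , 0.62528881, 0.22155211]), 'tool_rot': array([-1.79901361e+02,  5.94128510e-03,  1.64311657e+02]), 'force': array([ 0.82507437,  0.29733134, -0.70217453]), 'wrist_torque': array([-0.03912874, -0.01237871, -0.01493931]), 'grasp_force': 0.0, 'grip_width': 0.08728191913559165}
```

View pics/top0.png

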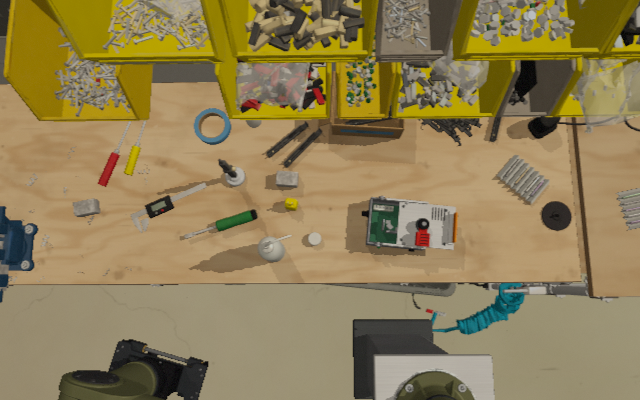

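View pics/side0.png

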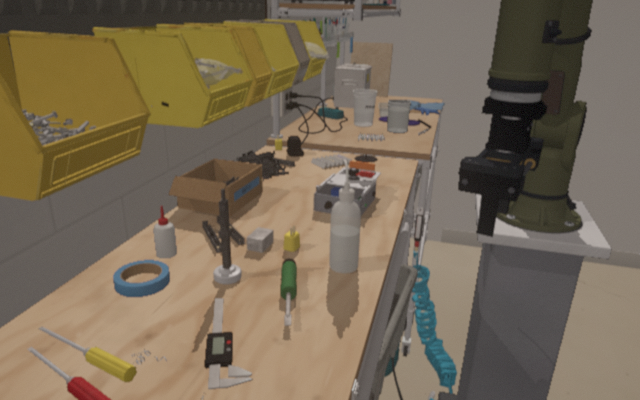

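The top view shows the box near (412,224), with the orange flange at its right end (456,224), the black hub at (422,224) and the red paddle pointing down at (422,239). So box +y points left in the image, roughly world +y. The side view shows the box near (348,190), partly hidden by the bottle.

```bash
cat > h.py <<'E'
import cv2, numpy as np
from cell import telemetry,cams
from scipy.spatial.transform import Rotation as R
def ray(n,uv,z):
    c=cams.calibration(n); d=R.from_euler('xyz',c['rotation'],degrees=True).as_matrix()@np.linalg.inv(c['K'])@np.array([uv[0],uv[1],1.])
    o=c['origin']; return (o+d*(z-o[2])/d[2])
def proj(n,p):
    c=cams.calibration(n); q=c['K']@(R.from_euler('xyz',c['rotation'],degrees=True).as_matrix().T@(np.array(p)-c['origin'])); return q[:2]/q[2]
def blobs(img,x0,y0,x1,y1,h0,h1,s=130,v=60):
    hsv=cv2.cvtColor(img,cv2.COLOR_BGR2HSV); m=cv2.inRange(hsv,(h0,s,v),(h1,255,255))
    k=np.zeros_like(m); k[y0:y1,x0:x1]=m[y0:y1,x0:x1]
    return k
E
python3 - <<'E'
from h import *
im=cv2.imread('pics/top0.png')
c=im[185:260,350:470]; cv2.imwrite('pics/crop0.png',cv2.resize(c,None,fx=6,fy=6,interpolation=cv2.INTER_CUBIC))
for nm,h0,h1,z in(("red",0,5,.077),("orange",6,18,.083),("green",40,85,.05)):
    m=blobs(im,440 if nm=="orange" else 350,185,470,260,h0,h1)
    cs,_=cv2.findContours(m,0,1); 
    if not cs: print(nm,'none');continue
    b=max(cs,key=cv2.contourArea); r=cv2.minAreaRect(b); print(nm,cv2.contourArea(b),r)
    for q in cv2.boxPoints(r): print('  ',q,ray('top',q,z).round(4))
    print(ray('top',r[0],z).round(4))
E
```

```text
red 183.0 ((422.1633605957031, 236.8663330078125), (13.433002471923828, 17.214143753051758), 5.710593223571777)
   [414.62375 244.76237] [0.4431 0.0531 0.077 ]
   [416.33664 227.63365] [0.4887 0.0468 0.077 ]
   [429.70297 228.97029] [0.4848 0.0115 0.077 ]
   [427.99008 246.09901] [0.4393 0.018  0.077 ]
[0.4639 0.0324 0.077 ]
orange 94.5 ((454.94464111328125, 226.99693298339844), (4.326661586761475, 30.175689697265625), 3.1798300743103027)
   [451.94772 241.94156] [ 0.4494 -0.0442  0.083 ]
   [453.62155 211.81232] [ 0.5296 -0.0528  0.083 ]
   [457.94156 212.0523 ] [ 0.5288 -0.0642  0.083 ]
   [456.26773 242.18155] [ 0.4487 -0.0555  0.083 ]
[ 0.4889 -0.0542  0.083 ]
green 0.0 ((378.0, 247.0), (0.0, 0.0), 0.0)
   [378. 247.] [0.4397 0.1474 0.05  ]
   [378. 247.] [0.4397 0.1474 0.05  ]
   [378. 247.] [0.4397 0.1474 0.05  ]
   [378. 247.] [0.4397 0.1474 0.05  ]
[0.4397 0.1474 0.05  ]
```

View pics/crop0.png

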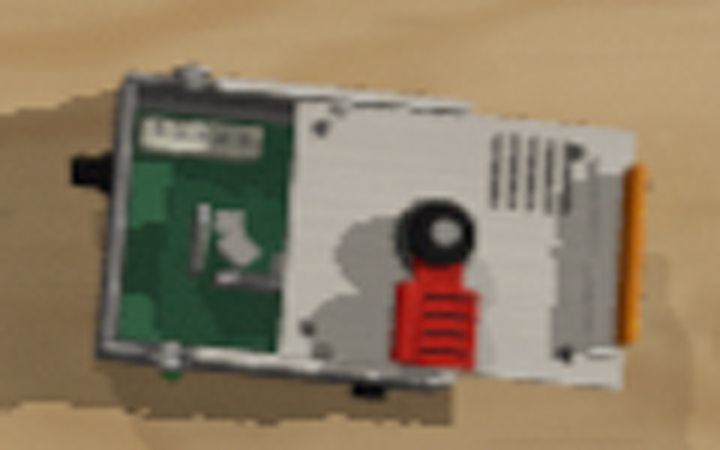

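The crop shows the cover open with a green board visible at left. The hub centre is near crop (437,236) and the paddle is below it, its rib being the plain left strip (about 395–420), on the +y side. The orange flange runs along crop x 620–645. The box is yawed about -6°.

```bash
python3 - <<'E'
from h import *
f=lambda u,v:(350+u/6,185+v/6)
P={}
for nm,uv,z in(("boxTL",(125,75),.062),("boxBL",(97,357),.062),("coverTR",(637,130),.058),("coverBR",(620,385),.058),("coverTL",(297,98),.058),("coverBL",(278,352),.058),("hub",(437,236),.085),("padTL",(395,285),.077),("padBR",(478,368),.077),("flTop",(645,165),.083),("flBot",(633,345),.083)):
    P[nm]=ray('top',f(*uv),z); print(nm,P[nm].round(4))
a=lambda p,q:np.degrees(np.arctan2(*(P[q]-P[p])[[1,0]]))
print(a("boxBL","boxTL"),a("coverBR","coverTR"),a("coverBL","coverTL"),a("flBot","flTop"),a("coverTR","coverTL")-90,a("coverBR","coverBL")-90)
b=ray('side',(345,268),0);print('bottle base',b)
for h in(.1,.15,.2,.25,.3):
  print(h,proj('side',[b[0],b[1]-.03,h]).round(0),proj('top',[b[0],b[1]-.03,h]).round(0))
E
```

```text
boxTL [0.574  0.1648 0.062 ]
boxBL [0.4459 0.1802 0.062 ]
coverTR [ 0.5472 -0.0673  0.058 ]
coverBR [ 0.4319 -0.0535  0.058 ]
coverTL [0.5634 0.0864 0.058 ]
coverBL [0.4478 0.0987 0.058 ]
hub [0.4964 0.0308 0.085 ]
padTL [0.4757 0.0487 0.077 ]
padBR [0.4387 0.0136 0.077 ]
flTop [ 0.5276 -0.063   0.083 ]
flBot [ 0.4478 -0.0534  0.083 ]
-6.873984013243311 -6.79694982288453 -6.096431103167867 -6.831701933041691 -5.988507312711732 -5.966238127378119
bottle base [0.43090266 0.43765231 0.        ]
0.1 [350. 220.] [280. 250.]
0.15 [351. 197.] [278. 249.]
0.2 [352. 174.] [275. 247.]
0.25 [354. 150.] [272. 246.]
0.3 [355. 125.] [269. 244.]
```

Emit:
arm_command(series="0 0 -20 0.117 255;0 0 -20 0.117 255;0 0 -20 0.117 255;0 0 0 0.117 255;0 0 0 0.117 255;0 0 0 0.117 255;0 0 0 0.117 255;0 0 0 0.117 255;0 0 0 0.117 255;0 0 0 0.117 255;0 0 0 0.117 255;0 0 0 0.121 255;0 0 0 0 255", squeeze=10)

```text
time_s: 1.18
tool_pos: [0.1757, 0.6255, 0.282]
tool_rot: [180.0, 0.1, 83.5]
force: [-0.2, 0.6, -0.4]
grip_width: 0.0086
grasp_force: 0.0
```

Emit:
arm_command(series="-24 27 0 0 255;-24 27 0 0 255;-24 27 0 0 255;-24 27 0 0 255;-24 27 0 0 255;-24 27 0 0 255;-24 27 0 0 255;-24 27 0 0 255;-24 27 0 0 255;-24 27 0 0 255;-24 27 0 0 255;-24 27 0 0 255;0 0 0 0 255")

```text
time_s: 2.27
tool_pos: [0.4716, 0.2952, 0.2828]
tool_rot: [179.8, 0.2, 83.1]
force: [0.5, -0.7, 0.4]
grip_width: 0.0006
grasp_force: 0.0
```

Emit:
arm_command(series="-28 4 0 0 255;-28 4 0 0 255;-28 4 0 0 255;-28 4 0 0 255;-28 4 0 0 255;-28 4 0 0 255;-28 4 0 0 255;-28 4 0 0 255;-28 4 0 0 255;-28 4 0 0 255;-28 4 0 0 255;-28 4 0 0 255;-28 4 0 0 255;-28 4 0 0 255;0 0 0 0 255")

```text
time_s: 3.52
tool_pos: [0.4774, -0.0988, 0.2829]
tool_rot: [179.9, 0.1, 83.3]
force: [0.1, 0.1, -0.7]
grip_width: 0.0006
grasp_force: 0.0
```

Emit:
arm_command(series="0 2 27 0 255;0 1 27 0 255;0 0 27 0 255;0 0 27 0 255;0 0 27 0 255;0 0 27 0 255;0 0 27 0 255;0 0 27 0 255;0 0 0 0 255")

```text
time_s: 4.27
tool_pos: [0.4768, -0.0914, 0.062]
tool_rot: [-179.5, 0.1, 83.8]
force: [-0.8, 0.5, 0.6]
grip_width: 0.0003
grasp_force: 0.0
```

```bash
python3 - <<'E'
from h import *
im=cams.read_camera('top'); cv2.imwrite('pics/t1.png',cv2.resize(im[165:275,340:500],None,fx=5,fy=5,interpolation=cv2.INTER_CUBIC))
print(telemetry.get_obs()['tool_pos'])
E
```

```text
[ 0.47860017 -0.09193666  0.06444831]
```

View pics/t1.png

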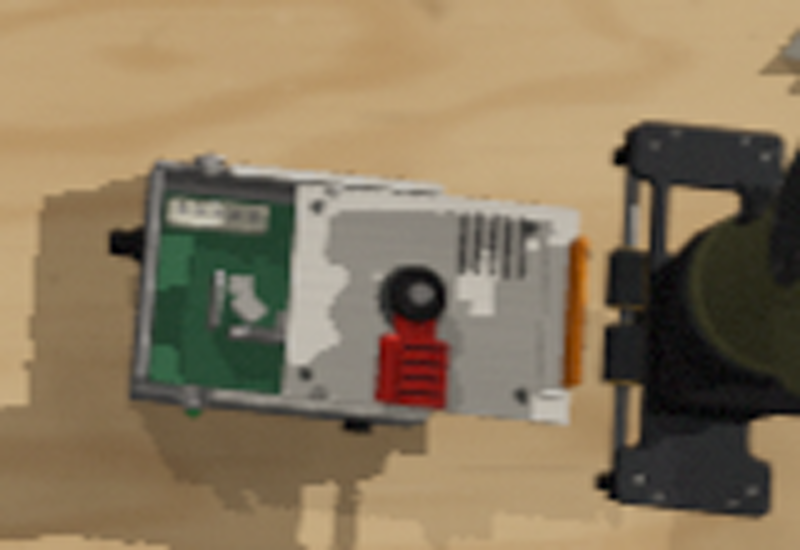

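The fingers stand behind the flange (crop 628,315 against flange 577,312), lined up with it. Next I push.

Emit:
arm_command(series="10 0 0 0 255;10 0 0 0 255;10 0 0 0 255;10 0 0 0 255;10 0 0 0 255;10 0 0 0 255;10 0 0 0 255;5 0 0 0 255;5 0 0 0 255;0 0 0 0 255")

```text
time_s: 5.15
tool_pos: [0.4898, -0.0114, 0.0664]
tool_rot: [-180.0, -0.0, 83.7]
force: [-0.5, 0.1, -0.1]
grip_width: 0.0005
grasp_force: 0.0
```

Emit:
arm_command(series="5 0 0 0 255;5 0 0 0 255;5 0 0 0 255;4 0 0 0 255;0 0 0 0 255;0 0 0 0 255")

```text
time_s: 5.65
tool_pos: [0.4915, 0.0034, 0.0663]
tool_rot: [-179.9, 0.2, 83.5]
force: [-0.8, -4.9, 0.4]
grip_width: 0.0004
grasp_force: 2.7
```

Emit:
arm_command(series="3 0 0 0 255;3 0 0 0 255;3 0 0 0 255;0 0 0 0 255;0 0 0 0 255")

```text
time_s: 6.07
tool_pos: [0.4915, 0.0038, 0.0663]
tool_rot: [-179.9, 0.8, 83.3]
force: [-5.5, -22.9, 7.1]
grip_width: 0.0005
grasp_force: 12.1
```

Emit:
arm_command(series="2 0 0 0 255;2 0 0 0 255;0 0 0 0 255;0 0 0 0 255")

```text
time_s: 6.4
tool_pos: [0.4914, 0.0039, 0.0664]
tool_rot: [-179.8, 1.0, 83.2]
force: [-6.3, -30.8, 9.9]
grip_width: 0.0004
grasp_force: 16.0
```

The push reads 30 N with no further motion, so the cover is on the hard stop. I back off, rise and check.

Emit:
arm_command(series="-10 0 0 0 255;-15 0 0 0 255;-20 0 0 0 255;0 0 -30 0 255;0 0 -30 0 255;0 0 0 0 255")

```text
time_s: 6.9
tool_pos: [0.492, -0.0258, 0.1313]
tool_rot: [179.6, -0.2, 83.6]
force: [1.3, 0.3, 1.0]
grip_width: 0.0005
grasp_force: 0.0
```

```bash
python3 - <<'E'
from h import *
im=cams.read_camera('top'); cv2.imwrite('pics/t2.png',cv2.resize(im[165:275,340:500],None,fx=5,fy=5,interpolation=cv2.INTER_CUBIC))
o=telemetry.get_obs();print(o['tool_pos'],o['tool_rot'])
for h0,h1,z,x0 in((0,5,.077,350),(6,18,.083,420)):
    m=blobs(im,x0,185,470,260,h0,h1); cs,_=cv2.findContours(m,0,1)
    if cs:
        r=cv2.minAreaRect(max(cs,key=cv2.contourArea)); print(r,ray('top',r[0],z).round(4))
E
```

```text
[ 0.4908103  -0.02522202  0.12917481] [179.69235464  -0.19021793  83.63229557]
((394.2923278808594, 233.6615753173828), (13.395750999450684, 18.10906982421875), 7.125016689300537) [0.473 0.106 0.077]
((427.07110595703125, 224.5050811767578), (3.7760934829711914, 29.21129035949707), 4.085616588592529) [0.4961 0.0192 0.083 ]
```

View pics/t2.png

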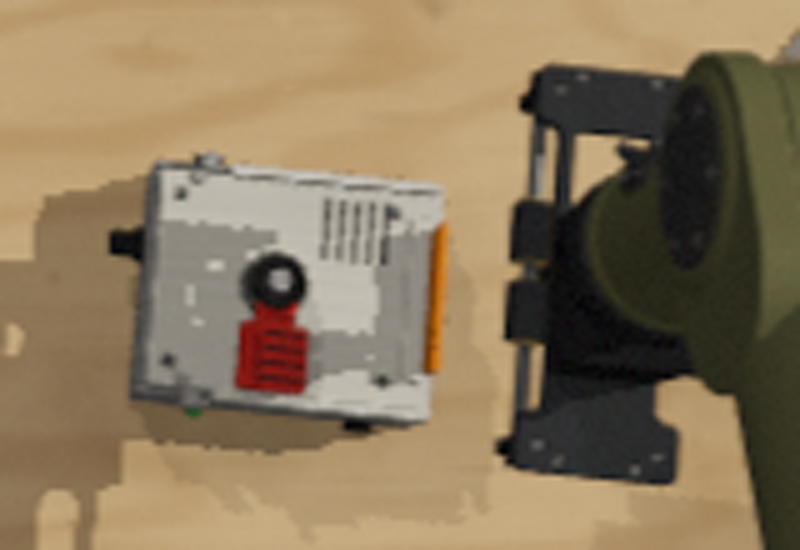

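The cover is home: the flange moved about 74 mm and the plate's end lines up with the box. The hub is at crop (275,280) and the red pad at (272,352). I zoom in on the pad and rib.

```bash
python3 - <<'E'
from h import *
im=cams.read_camera('top'); x0,y0=380,208
cv2.imwrite('pics/t3.png',cv2.resize(im[y0:y0+40,x0:x0+40],None,fx=15,fy=15,interpolation=cv2.INTER_NEAREST))
print(im[235,384:404].tolist())
# predicted pixels, hub & pad for axis guess
y=np.radians(-6.4);u=np.array([-np.sin(y),np.cos(y)]);v=np.array([np.cos(y),np.sin(y)])
hub=ray('top',(340+275/5,165+280/5),.085);print('hub',hub)
def P(r,t,z): q=hub[:2]-r*v+t*u; return (proj('top',[*q,z])-[x0,y0])*15
for r,t,z in((42,0,77),(42,15,89),(42,15,77),(42,23,89),(42,-15,77),(59,-15,77),(23,-15,77),(59,23,89)): print(r,t,z,P(r/1e3,t/1e3,z/1e3).round())
E
```

```text
[[127, 136, 140], [128, 136, 141], [116, 123, 132], [77, 83, 118], [19, 23, 121], [21, 27, 133], [16, 21, 121], [17, 20, 108], [20, 22, 118], [18, 22, 126], [22, 25, 127], [22, 24, 117], [20, 26, 105], [19, 24, 105], [22, 24, 98], [25, 24, 85], [19, 20, 96], [69, 75, 115], [102, 110, 119], [116, 123, 127]]
hub [0.5059567  0.10417184 0.085     ]
42 0 77 [200. 435.]
42 15 89 [124. 420.]
42 15 77 [115. 426.]
42 23 89 [ 78. 415.]
42 -15 77 [284. 443.]
59 -15 77 [277. 539.]
23 -15 77 [293. 337.]
59 23 89 [ 70. 511.]
```

View pics/t3.png

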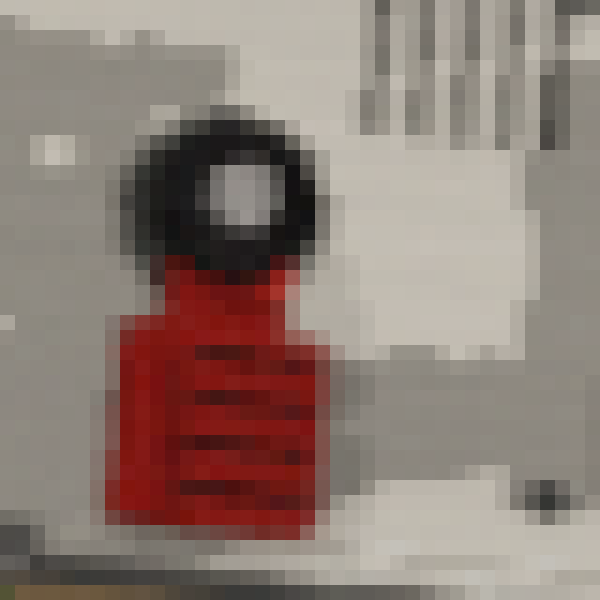

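In the zoom the hub centre is at (225,195). The rib is the strip at x about 108–165 and the ridged pad spans x 165–322, y 335–535. The pad centre therefore sits about 7 mm to the -y side of the line through the hub. I move above that point.

Emit:
arm_command(series="24 -8 0 0 255;24 -8 0 0 255;24 -8 0 0 255;24 -8 0 0 255;27 -9 0 0 255;0 0 0 0 255;0 0 0 0 255")

```text
time_s: 7.58
tool_pos: [0.46, 0.1026, 0.1252]
tool_rot: [-179.9, 0.1, 83.9]
force: [0.6, -0.5, -0.2]
grip_width: 0.001
grasp_force: 0.0
```

```bash
python3 - <<'E'
from h import *
o=telemetry.get_obs();p=o['tool_pos'];print(p,o['tool_rot'])
y=np.radians(-6.4);u=np.array([-np.sin(y),np.cos(y)]);v=np.array([np.cos(y),np.sin(y)])
d=np.array([.4635,.1019])-p[:2];print('tool x,y mm',d@u*1e3,d@v*1e3)
E
```

```text
[0.45995187 0.10260456 0.12519545] [-1.79873350e+02  6.32907162e-02  8.38881208e+01]
tool x,y mm -0.30466667773683115 3.6045576162742425
```

Emit:
arm_command(series="0 3 20 0 255;0 0 15 0 255;0 0 0 0 255")

```text
time_s: 7.83
tool_pos: [0.4619, 0.0986, 0.0883]
tool_rot: [-179.7, 0.2, 83.5]
force: [-0.7, -0.7, -0.1]
grip_width: 0.0009
grasp_force: 0.0
```

```bash
python3 - <<'E'
from h import *
im=cams.read_camera('side')
cv2.imwrite('pics/s3.png',cv2.resize(im[135:225,300:420],None,fx=6,fy=6,interpolation=cv2.INTER_CUBIC))
o=telemetry.get_obs();print(o['tool_pos'],o['force'])
E
```

```text
[0.46278796 0.09889874 0.08972904] [0.47429382 0.33958294 1.24727297]
```

View pics/s3.png

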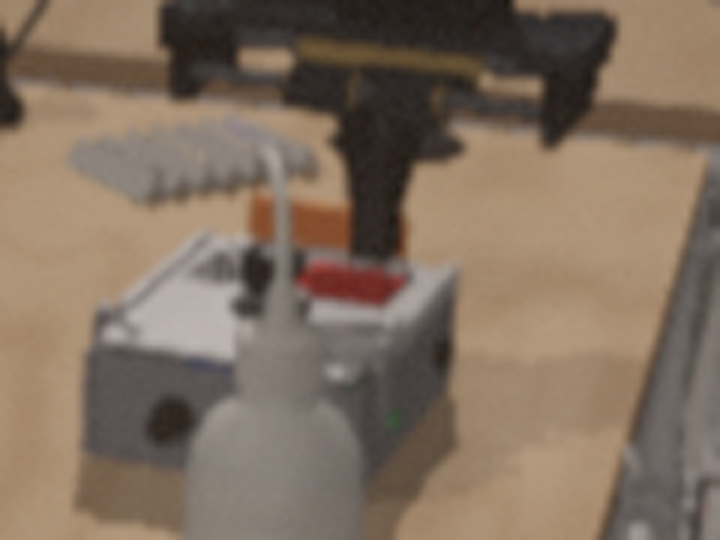

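The fingertips are just above the pad, behind the red rib (rib at crop 300–405, tip at 375). I start pressing.

Emit:
arm_command(series="3 0 4 0 255;0 0 4 0 255;0 0 4 0 255;0 0 3 0 255;0 0 3 0 255;0 0 0 0 255;0 0 0 0 255")

```text
time_s: 8.47
tool_pos: [0.4649, 0.1037, 0.0742]
tool_rot: [-180.0, -0.0, 83.6]
force: [-2.3, -0.8, 6.2]
grip_width: 0.0005
grasp_force: 3.3
```

Emit:
arm_command(series="0 0 3 0 255;0 0 3 0 255;0 0 3 0 255;0 0 0 0 255;0 0 0 0 255")

```text
time_s: 8.88
tool_pos: [0.4648, 0.1042, 0.0669]
tool_rot: [-179.9, -0.1, 83.6]
force: [-8.2, -1.5, 20.9]
grip_width: 0.0003
grasp_force: 10.4
```

Emit:
arm_command(series="2 0 0 0 255;2 0 0 0 255;4.1 0.1 0 0.1 255;4.1 0.1 0 0.1 255;4.1 0.1 0 0.1 255;4.1 0.1 0 0.1 255;0 0 0 0 255")

```text
time_s: 9.47
tool_pos: [0.4721, 0.1246, 0.0669]
tool_rot: [179.9, -0.2, 60.5]
force: [-2.1, 0.7, 13.8]
grip_width: 0.0002
grasp_force: 6.7
```

```bash
cat > a.py <<'E'
from h import *
o=telemetry.get_obs();p=o['tool_pos'];print(p.round(4),o['tool_rot'].round(1),o['force'].round(1))
y=np.radians(-6.4);u=np.array([-np.sin(y),np.cos(y)]);v=np.array([np.cos(y),np.sin(y)])
d=p[:2]-np.array([.506,.1042]);print('r',np.hypot(*d)*1e3,'turn',np.arctan2(d@u,-d@v),'toolturn',np.radians(83.6-o['tool_rot'][2]))
E
python3 a.py; python3 - <<'E'
from h import *
im=cams.read_camera('top'); cv2.imwrite('pics/t4.png',cv2.resize(im[165:275,340:500],None,fx=5,fy=5,interpolation=cv2.INTER_CUBIC))
E
```

```text
[0.4721 0.1246 0.0669] [179.9  -0.2  60.5] [-2.1  0.7 13.8]
r 39.51420254456335 turn 0.4296255080332306 toolturn 0.4029540863225254
```

View pics/t4.png

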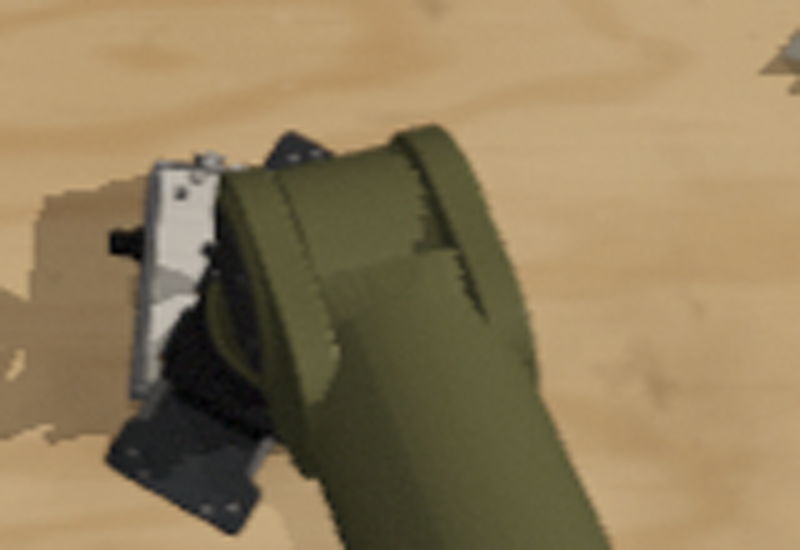

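The arm hides the box. z is still at the bottom and the sweep tracks, so I continue.

Emit:
arm_command(series="4.1 -0.1 1 0.1 255;4.1 -0.1 0.5 0.1 255;4.1 -0.1 0 0.1 255;4.1 -0.1 0 0.1 255;0 0 0 0 255")

```text
time_s: 9.93
tool_pos: [0.4841, 0.1373, 0.0666]
tool_rot: [179.8, -0.5, 37.6]
force: [-0.6, -1.7, 17.2]
grip_width: 0.0003
grasp_force: 8.8
```

```bash
python3 a.py
```

```text
[0.4841 0.1373 0.0666] [179.8  -0.5  37.6] [-0.6 -1.7 17.2]
r 39.71762053925186 turn 0.8736576606047194 toolturn 0.8034738630707526
```

Emit:
arm_command(series="4.1 -0.1 0 0.1 255;4.1 -0.1 0 0.1 255;4.1 -0.1 0 0.1 255;4.1 -0.1 0 0.1 255;0 0 0 0 255")

```text
time_s: 10.35
tool_pos: [0.4987, 0.1439, 0.0665]
tool_rot: [179.9, -0.5, 14.6]
force: [2.3, -3.4, 16.7]
grip_width: 0.0007
grasp_force: 8.2
```

```bash
python3 a.py
```

```text
[0.4987 0.1439 0.0665] [179.9  -0.5  14.6] [ 2.3 -3.4 16.7]
r 40.32349895211047 turn 1.2780741256513717 toolturn 1.204469802541271
```

Emit:
arm_command(series="4.1 -0.1 0 0.1 255;4.1 -0.1 0 0.1 255;4.1 -0.1 0 0.1 255;3 0 0 0.07 255;2 0 0 0 255;0 0 0 0 255;0 0 0 0 255")

```text
time_s: 10.93
tool_pos: [0.5128, 0.1454, 0.0662]
tool_rot: [-180.0, -0.2, -6.4]
force: [-4.9, -4.1, 22.2]
grip_width: 0.0005
grasp_force: 10.8
```

```bash
python3 a.py
```

```text
[0.5128 0.1454 0.0662] [-180.    -0.2   -6.4] [-4.9 -4.1 22.2]
r 41.73789506563328 turn 1.622442880937298 toolturn 1.5702929740300184
```

Emit:
arm_command(series="2 0 0 0 255;2 0 0 0 255;0 0 0 0 255;0 0 0 0 255")

```text
time_s: 11.27
tool_pos: [0.5138, 0.1456, 0.066]
tool_rot: [-180.0, 0.2, -6.3]
force: [-11.6, -4.3, 27.3]
grip_width: 0.0007
grasp_force: 13.8
```

```bash
python3 a.py
```

```text
[0.5138 0.1456 0.066 ] [-180.     0.2   -6.3] [-11.6  -4.3  27.3]
r 42.086977958642954 turn 1.6453279197166761 toolturn 1.5698723877456908
```

It has stalled against the end stop. I lift straight up, keeping the side load on.

Emit:
arm_command(series="0 0 -4 0 255;0 0 -4 0 255;0 0 -4 0 255;0 0 -4 0 255;-3 0 -8 0 255;0 0 -20 0 255;0 0 -30 0 255;0 0 -30 0 255;0 0 0 0 255")

```text
time_s: 12.02
tool_pos: [0.5155, 0.1475, 0.1731]
tool_rot: [-179.6, -0.5, -6.3]
force: [1.1, -0.0, -0.3]
grip_width: 0.0005
grasp_force: 0.0
```

Emit:
arm_command(series="0 -30 -20 0 255;0 -35 0 0 255;0 -35 0 0 255;0 -35 0 0 255;0 -35 0 0 255;0 -35 0 0 255;0 -35 0 0 255;0 0 0 0 255")

```text
time_s: 12.68
tool_pos: [0.5352, 0.395, 0.1855]
tool_rot: [-179.8, 0.0, -5.7]
force: [-2.0, 1.5, -0.3]
grip_width: 0.0002
grasp_force: 0.0
```

```bash
python3 - <<'E'
from h import *
im=cams.read_camera('top'); s=cams.read_camera('side')
a=cv2.resize(im[165:275,230:470],(800,367),interpolation=cv2.INTER_CUBIC); b=cv2.resize(s[135:225,200:520],(800,225),interpolation=cv2.INTER_CUBIC)
cv2.imwrite('pics/f.png',np.vstack([a,b])); print(telemetry.get_obs()['force'])
E
```

```text
[ 0.69265831 -1.82941574 -0.20204248]
```

View pics/f.png

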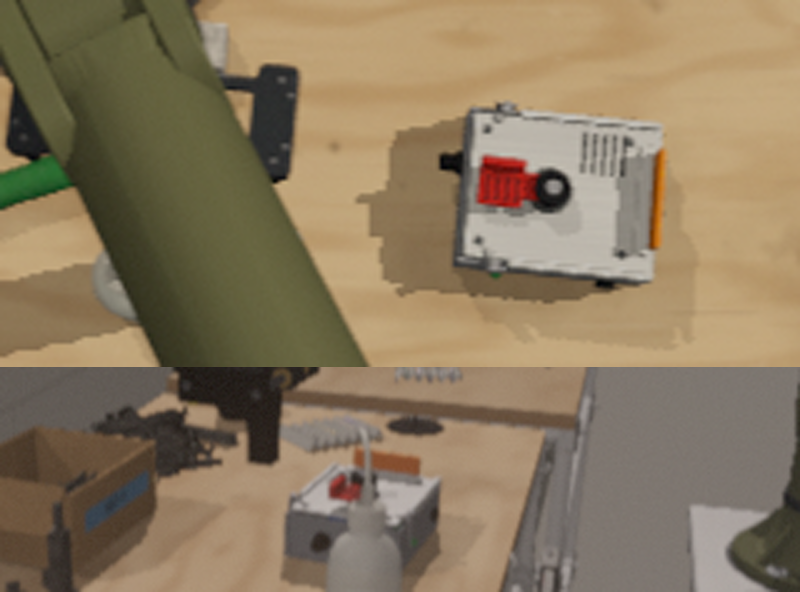

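The paddle now points along the box's +y (crop 505,183, left of the hub at 552,189), the cover is shut and the tool is clear. A quick numeric check of the cover and the paddle angle, then hand in.

```bash
python3 - <<'E'
from h import *
from cell import env
im=cams.read_camera('top')
m=blobs(im,420,185,470,260,6,18); r=cv2.minAreaRect(max(cv2.findContours(m,0,1)[0],key=cv2.contourArea)); p=ray('top',r[0],.083); print(r,p)
m=blobs(im,365,185,420,260,0,5); r=cv2.minAreaRect(max(cv2.findContours(m,0,1)[0],key=cv2.contourArea)); print(r)
if abs(p[1]-.0192)<.003: print(env.sign_off())
E
```

```text
((427.07110595703125, 224.5050811767578), (3.7760934829711914, 29.21129035949707), 4.085616588592529) [0.49612799 0.01920921 0.083     ]
((382.0769348144531, 219.38462829589844), (17.116792678833008, 14.388028144836426), 7.125016689300537)
the job is handed in; nothing more can be done
None
```

The job is handed in: the cover is fully home, and the stud was pressed to the bottom, turned to its end stop and let go. The lock itself I infer from reaching the stop and the paddle staying there, because the stud's height after release was not measured. None of the loose things was touched on purpose.

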